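Aim the test antenna and start the sweep

ROBOT

A 6-joint arm with a two-finger parallel gripper is mounted at the origin on the work surface. World frame = base frame: x ahead of the robot, y to its left, z up, the work surface at z = 0. Lengths are in m, angles in degrees, forces in N, time in s.
With the tool pointing down it reaches from about 0.275 to 0.825 m from the base axis. Payload 4.9 kg.
Tool frame: the origin (TCP) lies on the centre line of the jaws, within the pads' length; the fingertips stand 19 mm ahead of it and the grasp point (between the pads) is the TCP; z points along the fingers, y is the line along which they close (so a half turn about z gives the same grasp; the last joint's range is limited). The gripper opens to 85 mm and grips with 20 to 120 N. Pads are 22 mm wide; open, the fingers measure 114 mm over their backs; the gripper's body (76 mm by 85 mm) begins 54 mm behind the grasp point. The pads swing forward as they close: fully open they stand 13 mm farther back than shut.
Start: joints at [-84.752, 18.69, -11.035, 60.275, 0, 82.311], TCP at [0.123, -0.536, 0.25] pointing down, gripper open.
Joint ranges: [-152.03, 152.03], [-55.5, 102.48], [-74.3, 77.21], [-110.64, 120.58], [-84.22, 78.4], [-180, 180]. Speed limits (degrees/s): [147.25, 147.25, 180, 180, 180, 180].

INTERFACE

Orientations are given as a 3x3 rotation matrix whose columns are the frame's x, y, z axes.
In Python, from rig import move_pose, movel, move_j, release, close_gripper, hold, inverse_kinematics, snapshot, calibration, MotionError, hand_in, find_in, tip_of, current_time_s, current_q, current_joint_velocities, current_effort, current_position, current_ee_rot, current_contact_force, current_ft_torque, current_opening, current_grip_force gives the robot as it stands. Calls block until the motion is done:
- move_pose(position, orientation): joint-space move of the TCP to a pose.
- movel(position, rotation=None, speed=0.15): straight line of the TCP; rotation=None keeps the orientation; speed is the mean speed in m/s.
- move_j(angles): joint-space move.
- release() and close_gripper(grip_force=None): open the fingers fully, or close them until they stop; grip_force is the grip in N (None keeps the last).
- hold(seconds).
- inverse_kinematics(position, orientation): joint angles nearest the present ones, or None.
- snapshot(name): name is "side" or "top" or "wrist"; returns (picture, depth): 480x640x3 uint8, red, green, blue; 480x640 float32, m along the optical axis (not along the pixel's ray), 0 where there is no reading.
- calibration(name): a dict with "fx", "fy", "cx", "cy" (pixels), "R" (3x3) and "t" (3): a world point X has camera coordinates R X + t; the wrist camera has in their place "tool_from_camera" (4x4, takes a point from camera to tool coordinates, whose origin is the TCP and whose axes are the flange's). Camera axes: x right, y down, z forward; pixel columns grow to the right and rows downward; lengths in m; the calibration is good to about 2 mm. A picture is of the moment at which its call begins: read the wrist's pose just before it. calibration takes no time and is no camera call.
A pose or a line that the arm cannot do raises MotionError and nothing moves.
- hand_in(): hands the job in; it is judged then, once.
Trained networks look in the newest picture that a camera, given by its name, has taken for a name from the list of things; names that differ only in an ending like _2 or _b are one class to them, and where a whole thing is asked for, a point or a joint stands for the part that bears it (a point fixed in the world has none). Each returns a list of dicts, best first, with "score" (0 to 1); they miss things now and then, are a little off and sometimes report something else, mostly with a low value. They report only what shows in the picture. A call takes as long as a camera call.
- find_in(label, camera): "uv" ([column, row] in pixels, amid what is visible of it).
- tip_of(label, camera): "uv" ([column, row] in pixels: a listed point, or the origin of a listed thing).
Readings, each from a call of its own:
- current_time_s(): time.
- current_q(): joint angles.
- current_joint_velocities(): joint speeds.
- current_effort(): joint torques, N m.
- current_position(): TCP position.
- current_ee_rot(): TCP orientation.
- current_contact_force(): force on the tool from outside, world axes, zero at the start.
- current_ft_torque(): the same for the moment, N m.
- current_opening(): finger opening in m.
- current_grip_force(): force on a finger pad.
Only numpy, scipy, OpenCV 4.12 (cv2) and the standard library are available. Lean on these libraries where they do the work, as an engineer would, in place of code of your own. Each camera call takes 0.05 s, during which the arm holds its last target. There are 200 camera calls.

TASK

Push the positioner's boom round with a fingertip, from one side and without pinching it, until its red tip points straight at the middle of the green antenna board, and leave it there. Then, and only then, press the red button on the grey trigger box right down to start the sweep, and let it go. Leave the boards and everything else on the bench where they are.

Things in the scene. Friction and masses are not known exactly. Their poses are not given: they have to be found in the camera images.
- boom (a joint): angle (rad) of the boom that turns level about the upright axis of the antenna positioner: 0 points along the positioner's own x axis, positive is anticlockwise seen from above, stops at -2.7 and 2.7. It turns stiffly (about 1.5 N at 90 mm from the axis) and stays where it is left, with no spring-back
- positioner: black round base, 144 mm across and 30 mm high, fixed to the bench, under the boom. Origin on the turning axis at bench level. Above it turns a hub plate, 44 mm high and 90 mm across; on the hub, above the boom, a small brass horn antenna opens the way the boom points (45 mm wide; its mouth is 31 mm before the axis, its back 51 mm behind; 100 mm above the bench at most)
- boom_axis (a point): point on the boom's turning axis, 57 mm above the bench; its x axis points along the boom to the red tip, z up. It turns with the boom
- boom_tip (a point): outer end of the boom's red tip, 125 mm from the axis, 57 mm above the bench. The boom is an aluminium bar, 24 mm high (45 to 69 mm above the bench), with a blue flank on each side; 16 mm wide over the flanks. On the far side of the axis a dark round counterweight reaches 63 mm from the axis
- flank_left (a point): blue flank on the boom's left side (its own +y), 46 to 116 mm from the axis, 48 to 66 mm above the bench; the point is the middle of its face, 81 mm from the axis. To push the boom clockwise, push here
- flank_right (a point): blue flank on the boom's right side (its own -y), otherwise the same; to push the boom anticlockwise, push here
- green_board: the board to aim at: an upright green circuit board, 64 mm wide (x), 4 mm thick (y), with a copper patch on both faces, standing on a level green plate 72 x 46 mm, on a loose white foam foot 84 x 56 x 22 mm; 96 mm high in all with its connector. Weighs about 0.25 kg. Origin at the centre of the underside, z up. It stands left or right of the positioner, 190 to 340 mm from the axis
- green_board_mid (a point): middle of the green board, 57 mm above the bench, level with the boom
- white_board: a white board with a dark patch, same form and sizes as the green one, on the other side of the positioner; not to be aimed at and not to be moved
- sweep_button (a joint): travel of the red button (m): 0 up, 0.006 fully down; about 4 N press it down, a spring brings it back. It counts as pressed from 0.0045
- sweep_button_top (a point): centre of the top face of the red button, 30 mm across; it is pressed straight down. It stands on a grey box 74 x 60 x 24 mm, fixed to the bench, left or right in front of the robot
- trigger_box: the grey box under the red button; origin at the centre of its underside, on the bench
- power_meter: blue box 90 x 60 x 36 mm with a dark screen and a grey knob, fixed to the bench, on the other side from the trigger box; not needed. Origin at the centre of its underside
- adapter: brass adapter, 20 mm across and 40 mm high, standing loose; leave alone. Origin at its underside
- dummy_load: black finned cylinder, 45 mm across and 60 mm high, standing loose; leave alone. Origin at its underside
- wrench: spanner 150 mm long, lying loose; leave alone. Long axis x
- screwdriver: screwdriver 160 mm long, lying loose; leave alone. Long axis x
- tray: grey open tray 150 x 110 x 35 mm with dividers, loose; leave alone. Origin under its centre
- cleaner: small bottle 48 mm across and 110 mm high, loose; leave alone. Origin at its underside

How it is judged (in metres and radians):
On the way, in this order (a step that is already met when the one before it is completed fails the run):
1. the boom points at the middle of the green board and is at rest (y of green_board_mid in the frame of boom_axis between -0.014 and 0.014 m and x of green_board_mid in the frame of boom_axis above 0.05 m and velocity of joint boom between -0.05 and 0.05 rad/s), for 0.3 s.
2. the red button is pressed down, the boom still aimed (value of joint sweep_button above 0.0045 m and y of green_board_mid in the frame of boom_axis between -0.014 and 0.014 m and x of green_board_mid in the frame of boom_axis above 0.05 m), for 0.05 s.
At the end, for the whole second after the job is handed in: the boom is at rest and its line, carried on outwards, passes within 14 mm of the middle of the green board; the button has been pressed (4.5 mm or more) after aiming and is up again; the green board is upright and within 12 mm of its start, every other loose thing within 15 mm (all of step 1 and value of joint sweep_button below 0.0015 m and distance of green_board from where it was at the start of the episode below 0.012 m and angle between green_board's own z axis and vertical below 0.1 rad and linear speed of green_board below 0.02 m/s and distance of each of white_board, adapter, dummy_load, wrench, screwdriver, tray, cleaner from where it was at the start of the episode below 0.015 m); the robot touches nothing.
It fails at once if the sweep button is pressed while the boom is not aimed at the middle of the green board (value of joint sweep_button above 0.003 m and not (y of green_board_mid in the frame of boom_axis between -0.014 and 0.014 m and x of green_board_mid in the frame of boom_axis above 0.05 m)).
It fails at once if the boom is pinched: the fingers press on both of its blue flanks at once (contact force between the fingers and boom_c9 above 1 N and contact force between the fingers and boom_c10 above 1 N).
It fails at once if the green board is lifted, carried or shoved (over 12 mm) or tipped (distance of green_board from where it was at the start of the episode above 0.012 m or angle between green_board's own z axis and vertical above 0.3 rad).
It fails at once if another loose thing on the bench is lifted, carried or shoved (over 15 mm) (distance of any of white_board, adapter, dummy_load, wrench, screwdriver, tray, cleaner from where it was at the start of the episode above 0.015 m).
It also fails if it takes over 51 s, if anything falls off the work surface, if the arm or the gripper's body presses on something with over 40 N, if the wrist force passes 120 N, or if a joint passes its speed limit or range.

## Working session

There is one attempt and no reset: what is moved stays moved. The work goes in short steps, each a Python script; the robot and the scene stay as the last script left them, time stands still between calls to the robot, and variables do not carry over. Pictures are saved under pics/ and viewed, at most 10 in all, crops included, and the job is handed in when it is done.

```bash
mkdir -p pics; cat > h.py <<'E'
import numpy as np, cv2
from rig import *
def px2w(cam,uv,z=None,depth=None):
    c=calibration(cam);R=np.array(c["R"]);t=np.array(c["t"])
    r=np.array([(uv[0]-c["cx"])/c["fx"],(uv[1]-c["cy"])/c["fy"],1.])
    o=-R.T@t; d=R.T@r
    if z is not None: return o+d*(z-o[2])/d[2]
    return o+d*depth[int(round(uv[1])),int(round(uv[0]))]
E
python3 - <<'E'
from h import *
for cam in("top","side"):
    p,d=snapshot(cam); cv2.imwrite(f"pics/{cam}0.png",p[:,:,::-1]); np.save(f"{cam}0.npy",d)
    for n,z in [("boom_axis",.057),("boom_tip",.057),("flank_left",.057),("flank_right",.057),("green_board_mid",.057),("green_board",0),("white_board",0),("sweep_button_top",None),("positioner",0),("trigger_box",0),("power_meter",0),("cleaner",0),("dummy_load",0),("adapter",0),("tray",0)]:
        for r in tip_of(n,cam)[:2]:
            uv=r["uv"]; print(cam,n,round(r["score"],2),np.round(uv,1),px2w(cam,uv,z,d).round(3))
E
```

```text
top boom_axis 0.78 [324.9 248.5] [ 0.563 -0.022  0.057]
top boom_tip 0.94 [317.4 202. ] [ 0.691 -0.004  0.057]
top flank_left 0.66 [320.9 220.7] [ 0.639 -0.013  0.057]
top flank_right 0.95 [322.7 219.2] [ 0.643 -0.018  0.057]
top green_board_mid 0.76 [213.8 222.2] [0.642 0.28  0.057]
top green_board 0.78 [220.4 225. ] [0.641 0.274 0.   ]
top white_board 0.66 [411.2 241.6] [ 0.581 -0.267  0.   ]
top sweep_button_top 0.4 [205.3 301.5] [0.427 0.305 0.049]
top positioner 0.64 [318.9 250.9] [ 0.561 -0.005  0.   ]
top trigger_box 0.98 [209.5 299.9] [0.429 0.306 0.   ]
top cleaner 0.75 [484.7 320.8] [ 0.355 -0.464  0.   ]
top cleaner 0.64 [318.8 220.7] [ 0.647 -0.006  0.   ]
top dummy_load 0.61 [356.  173.9] [ 0.78  -0.116  0.   ]
top adapter 0.42 [352.7 300.4] [ 0.419 -0.097  0.   ]
top tray 0.82 [470.4 220.7] [ 0.637 -0.437  0.   ]
top tray 0.53 [206.  301.3] [0.426 0.316 0.   ]
side boom_axis 0.94 [322.1 234.6] [ 0.563 -0.029  0.057]
side boom_tip 0.73 [270.2 232.7] [ 0.688 -0.006  0.057]
side boom_tip 0.31 [291.  229.8] [ 0.641 -0.029  0.057]
side flank_left 0.73 [286.6 237.2] [0.644 0.
[... 218 characters left out ...]
1] [ 0.638 -0.437  0.   ]
side white_board 0.73 [328.5 194.4] [ 0.598 -0.267 -0.   ]
side white_board 0.72 [321.3 253.3] [ 0.563 -0.023 -0.   ]
side sweep_button_top 0.49 [352.3 361.4] [0.429 0.304 0.046]
side positioner 0.69 [323.2 256.9] [ 0.556 -0.011  0.   ]
side trigger_box 0.84 [348.4 376.3] [0.433 0.308 0.   ]
side power_meter 0.57 [385.3 202.8] [ 0.433 -0.266  0.   ]
side cleaner 0.83 [417.1 165.7] [ 0.36  -0.478  0.   ]
side cleaner 0.53 [251.8 323.6] [0.66  0.227 0.   ]
side dummy_load 0.76 [254.4 216.7] [ 0.772 -0.121  0.   ]
side adapter 0.6 [385.5 244. ] [ 0.411 -0.094  0.   ]
side adapter 0.43 [264.6 426.1] [0.562 0.443 0.   ]
side tray 0.98 [323.8 156.6] [ 0.654 -0.46   0.   ]
```

View pics/top0.png

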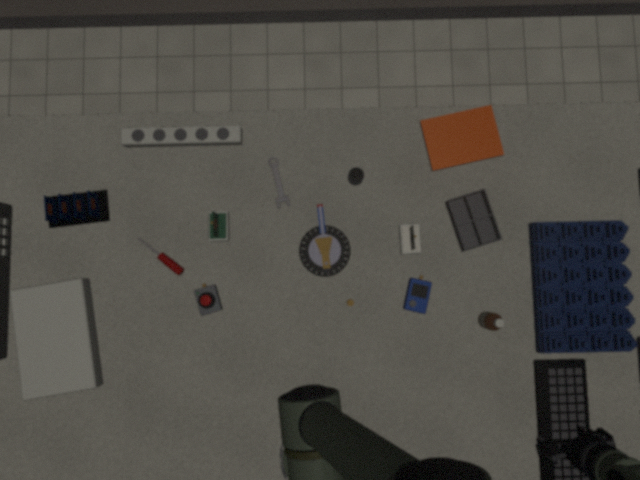

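View pics/side0.png

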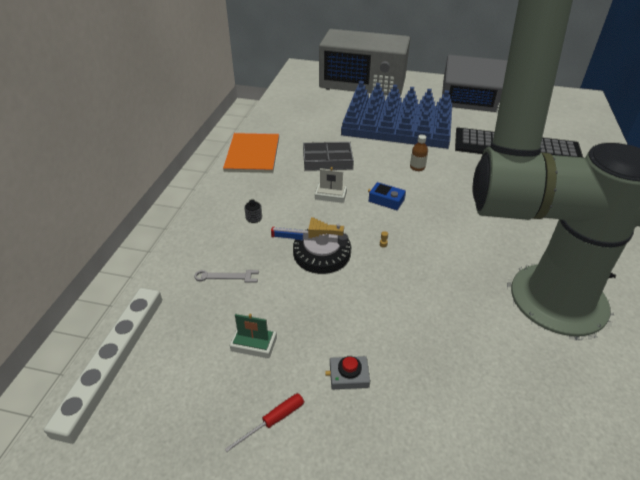

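The top view shows the positioner at (325,250), boom pointing up the picture with its red tip at (320,204). The green board is at (219,226), the white board at (411,238) and the button at (206,300). The side view agrees, with the boom clear of obstacles. I'll refine with the wrist camera.

```bash
cat >> h.py <<'E'
def down(a):  # tool z down, tool x along world angle a (rad)
    c,s=np.cos(a),np.sin(a); return np.array([[c,s,0],[s,-c,0],[0,0,-1.]])
def wsnap(name=None):
    p=np.array(current_position());R=np.array(current_ee_rot())
    im,d=snapshot("wrist")
    if name: cv2.imwrite(f"pics/{name}.png",im[:,:,::-1])
    return im,d,p,R
def wpx(uv,p,R,z=None,d=None):
    c=calibration("wrist");T=np.array(c["tool_from_camera"])
    r=np.array([(uv[0]-c["cx"])/c["fx"],(uv[1]-c["cy"])/c["fy"],1.])
    o=p+R@T[:3,3]; v=R@T[:3,:3]@r
    return o+v*((z-o[2])/v[2] if z is not None else d[int(round(uv[1])),int(round(uv[0]))])
def report(p,R,d):
    for n,z in [("boom_axis",.057),("boom_tip",.057),("flank_left",.057),("flank_right",.057),("green_board_mid",.057),("green_board",0),("positioner",0),("sweep_button_top",None)]:
        for r in tip_of(n,"wrist")[:1]:
            print(n,round(r["score"],2),np.round(r["uv"],1),wpx(r["uv"],p,R,z,d).round(4))
E
python3 - <<'E'
from h import *
print(np.array(calibration("wrist")["tool_from_camera"]).round(3),calibration("wrist")["fx"],np.array(current_ee_rot()).round(2))
for a in (0,90,-90,180):
    q=inverse_kinematics([.53,.12,.42],down(np.radians(a))); print(a,None if q is None else np.round(q,0))
move_pose([.53,.12,.42],down(0.))
close_gripper(20)
im,d,p,R=wsnap("w1"); np.savez("w1.npz",im=im,d=d,p=p,R=R)
report(p,R,d); print(current_time_s(),p)
E
```

```text
[[ 0.    -0.952 -0.306  0.079]
 [ 1.     0.    -0.    -0.001]
 [ 0.001 -0.306  0.952 -0.123]
 [ 0.     0.     0.     1.   ]] 416.5455733870534 [[ 0.97  0.22  0.  ]
 [ 0.22 -0.97 -0.  ]
 [ 0.    0.   -1.  ]]
0 [   5.   15.    9.   83.    0. -175.]
90 [ 5. 15.  9. 83.  0. 95.]
-90 [  5.  15.   9.  83.   0. -85.]
180 [ 5. 15.  9. 83.  0.  5.]
boom_axis 0.89 [444.1 144.8] [ 0.5635 -0.0171  0.057 ]
boom_tip 0.72 [443.7  22.4] [ 0.6895 -0.0054  0.057 ]
flank_left 0.65 [442.3  70.8] [ 0.6422 -0.0081  0.057 ]
flank_right 0.85 [452.4  72.1] [ 0.6409 -0.0192  0.057 ]
green_board_mid 0.94 [177.   71.2] [0.6417 0.2799 0.057 ]
green_board 0.57 [190.2  78.3] [0.6375 0.2833 0.    ]
positioner 0.87 [436.1 140.1] [ 0.564  -0.0226  0.    ]
sweep_button_top 0.92 [173.6 248. ] [0.434  0.3106 0.0447]
6.5417 [0.53001291 0.12002874 0.42003005]
```

View pics/w1.png

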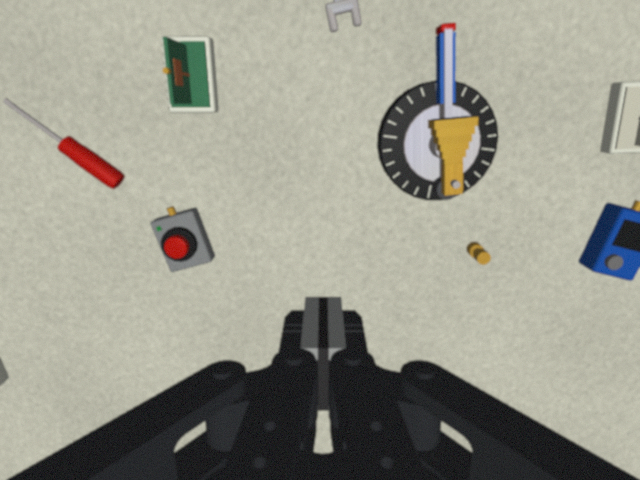

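The wrist view shows the boom with its tip at (446,27) and the hub at (436,140). The green board is at (178,73) and the button at (177,247). I'll fit the axis and board from depth, then push the right flank anticlockwise and stop short.

```bash
cat >> h.py <<'E'
def cloud(d,p,R):
    c=calibration("wrist");T=np.array(c["tool_from_camera"]);v,u=np.mgrid[:480,:640]
    X=np.stack([(u-c["cx"])/c["fx"]*d,(v-c["cy"])/c["fy"]*d,d],-1)
    W=(X@T[:3,:3].T+T[:3,3])@R.T+p; W[d==0]=np.nan; return W
def near(W,c,r,z0,z1):
    with np.errstate(all="ignore"): return (np.hypot(W[...,0]-c[0],W[...,1]-c[1])<r)&(W[...,2]>z0)&(W[...,2]<z1)
def fit(im,d,p,R,ax=(.5635,-.0175)):
    W=cloud(d,p,R); I=im.astype(int)
    m=near(W,ax,.085,.024,.036); o={}
    if m.sum()>50: o["axis"]=cv2.minEnclosingCircle(W[m][:,:2].astype(np.float32))
    m=near(W,ax,.14,.05,.08)&(np.hypot(W[...,0]-ax[0],W[...,1]-ax[1])>.055)
    if m.sum()>30: o["bar"]=cv2.fitLine(W[m][:,:2].astype(np.float32),cv2.DIST_HUBER,0,.01,.01).ravel().round(4),W[m][:,2].mean().round(4)
    m=near(W,(.64,.28),.07,.015,.03)
    if m.sum()>50: o["foot"]=cv2.minAreaRect(W[m][:,:2].astype(np.float32))
    m=near(W,(.64,.28),.07,.045,.085)
    if m.sum()>20: o["board"]=cv2.minAreaRect(W[m][:,:2].astype(np.float32))
    for k in o: print(k,o[k])
    return o
E
python3 - <<'E'
from h import *
z=np.load("w1.npz"); fit(z["im"],z["d"],z["p"],z["R"])
ax=np.array([.5635,-.0175])
for phi in (-10,5,40,75):
    q=inverse_kinematics([*(ax+.092*np.array([np.cos(np.radians(phi)),np.sin(np.radians(phi))])),.07],down(np.radians(phi+180))); print(phi,None if q is None else np.round(q))
E
```

```text
axis ((0.563124418258667, -0.01804227940738201), 0.07209383696317673)
bar (array([ 0.9951,  0.0986,  0.6456, -0.0078], dtype=float32), np.float64(0.0649))
foot ((0.6396582722663879, 0.279312402009964), (0.082512766122818, 0.05642807483673096), 0.3515683114528656)
board ((0.6397408246994019, 0.27754896879196167), (0.0029406065586954355, 0.06388527154922485), 89.33575439453125)
-10 [-9. 39. -7. 45.  0.  1.]
5 [ -7.  39.  -6.  45.   0. -12.]
40 [ -3.  37. -10.  43.   0. -43.]
75 [ -0.  33. -17.  40.   0. -75.]
```

```bash
cat >> h.py <<'E'
AX=np.array([.5631,-.0180]); TGT=75.55
def tp(phi,off,z=.069,r=.09):
    f=np.radians(phi);e=np.array([np.cos(f),np.sin(f)]);n=np.array([-e[1],e[0]])
    return [*(AX+r*e-off*n),z],down(f+np.pi)
E
python3 - <<'E'
from h import *
move_pose(*tp(5.7,.045,.14)); movel(*tp(5.7,.045),speed=.12)
print(current_opening(),current_time_s())
for o in (.034,.028,.023):
    movel(*tp(5.7,o),speed=.06); print(o,np.round(current_contact_force(),2))
for f in np.linspace(5.7,67,8)[1:]:
    movel(*tp(f,.023),speed=.06)
print(np.round(current_contact_force(),2),np.round(current_position(),4),current_time_s())
movel(*tp(67,.04),speed=.08); movel(*tp(67,.04,.14),speed=.15)
move_pose([.53,.12,.42],down(np.pi))
im,d,p,R=wsnap("w2"); fit(im,d,p,R); report(p,R,d); print(current_time_s())
E
```

```text
0.00037912331652962785 9.6333
0.034 [-0.29 -0.37 -0.2 ]
0.028 [ 0.33 -0.16  0.37]
0.023 [-0.42 -0.34  0.19]
[ 0.34 -0.25  0.38] [0.6197 0.0557 0.0691] 13.15
axis ((0.5636441707611084, -0.018369058147072792), 0.07194298505783081)
bar (array([0.3993, 0.9168, 0.585 , 0.0403], dtype=float32), np.float64(0.0648))
foot ((0.639868438243866, 0.27838823199272156), (0.08315902203321457, 0.05590575560927391), 0.3200204074382782)
board ((0.640349268913269, 0.27677130699157715), (0.0040908679366111755, 0.06493126600980759), 87.5902099609375)
boom_axis 0.77 [202.2 199.6] [ 0.5604 -0.0217  0.057 ]
boom_tip 0.85 [301.7 238.2] [0.6084 0.0956 0.057 ]
flank_left 0.63 [275.6 218.4] [0.5834 0.0646 0.057 ]
flank_right 0.66 [267.5 234.5] [0.6037 0.054  0.057 ]
green_board_mid 0.94 [448.2 261.3] [0.6385 0.2773 0.057 ]
positioner 0.97 [220.5 188.2] [ 0.5578 -0.0131  0.    ]
sweep_button_top 0.7 [487.4  89.4] [0.4365 0.3063 0.0447]
15.775
```

View pics/w2.png

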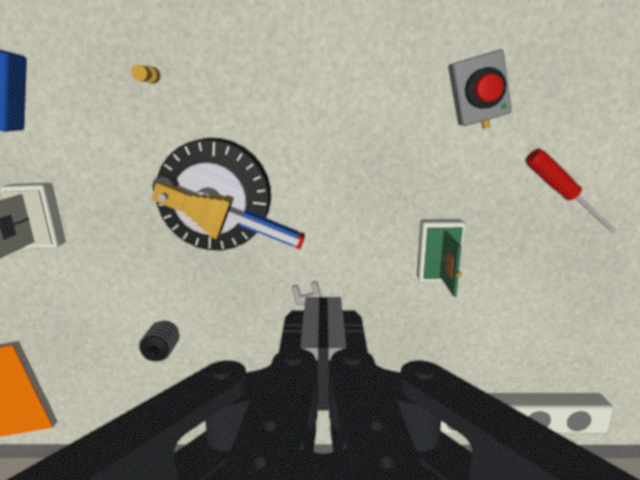

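The push worked: the boom now points at about 67°, with the tip at (300,240) and the board at (441,258). It needs about 8° more. I'll measure the boom from its top face only and finish the push.

```bash
cat >> h.py <<'E'
def boom(d,p,R,ax=(.5634,-.0182)):
    W=cloud(d,p,R); m=near(W,ax,.13,.0665,.0725)&(np.hypot(W[...,0]-ax[0],W[...,1]-ax[1])>.05)
    P=W[m][:,:2].astype(np.float32); l=cv2.fitLine(P,cv2.DIST_HUBER,0,.01,.01).ravel(); c=P.mean(0)-ax
    r=cv2.minAreaRect(P)
    print("n",len(P),"dir",np.degrees(np.arctan(l[1]/l[0])).round(2),"ray",np.degrees(np.arctan2(c[1],c[0])).round(2),"rect",np.round(r[1],4),np.degrees(np.arctan2(r[0][1]-ax[1],r[0][0]-ax[0])).round(2))
E
python3 - <<'E'
from h import *
z=np.load("w1.npz"); boom(z["d"],z["p"],z["R"])
im,d,p,R=wsnap(); boom(d,p,R)
move_pose(*tp(66,.045,.14)); movel(*tp(66,.045),speed=.12); movel(*tp(66,.026),speed=.08)
for f in (70,74.5): movel(*tp(f,.023),speed=.05)
hold(.2); movel(*tp(74.5,.04),speed=.08); movel(*tp(74.5,.04,.14),speed=.15)
move_pose([.53,.08,.40],down(np.pi))
im,d,p,R=wsnap("w3"); np.savez("w3.npz",im=im,d=d,p=p,R=R); boom(d,p,R); fit(im,d,p,R); report(p,R,d); print(current_time_s())
E
```

```text
n 668 dir 4.54 ray 3.48 rect [0.1837 0.0157] 1.91
n 452 dir 67.06 ray 66.64 rect [0.0741 0.0151] 66.87
n 521 dir 73.84 ray 73.85 rect [0.1839 0.0159] 79.14
axis ((0.5636990666389465, -0.01857474260032177), 0.07187682390213013)
bar (array([0.2756, 0.9613, 0.5819, 0.0549], dtype=float32), np.float64(0.065))
foot ((0.6399409174919128, 0.2782513499259949), (0.08352003246545792, 0.0560443252325058), 0.1258743703365326)
board ((0.64031583070755, 0.2770094871520996), (0.004810993559658527, 0.0644451305270195), 87.1325454711914)
boom_axis 0.89 [233.6 203.9] [ 0.5609 -0.0203  0.057 ]
boom_tip 0.71 [338.  236.6] [0.6    0.0993 0.057 ]
flank_left 0.61 [307.7 219.3] [0.579  0.0641 0.057 ]
flank_right 0.72 [303.7 231.7] [0.594  0.0592 0.057 ]
green_board_mid 0.93 [482.9 267.6] [0.6388 0.2735 0.057 ]
green_board 0.83 [469.4 250.3] [0.6371 0.2762 0.    ]
positioner 0.65 [247.3 190.1] [ 0.5563 -0.0142  0.    ]
sweep_button_top 0.75 [531.9  87.6] [0.4352 0.3066 0.045 ]
21.6333
```

```bash
python3 - <<'E'
from h import *
move_pose(*tp(73,.045,.14)); movel(*tp(73,.045),speed=.12); movel(*tp(73,.027),speed=.08)
movel(*tp(76,.023),speed=.04)
hold(.2); movel(*tp(76,.04),speed=.08); movel(*tp(76,.04,.14),speed=.15)
move_pose([.53,.08,.40],down(np.pi))
im,d,p,R=wsnap("w4"); boom(d,p,R); fit(im,d,p,R)
W=cloud(d,p,R);I=im.astype(int);m=near(W,(.435,.307),.03,.035,.06)&(I[...,0]>2*I[...,1]+20)
print("button",m.sum(),np.median(W[m],0).round(4),cv2.minEnclosingCircle(W[m][:,:2].astype(np.float32)))
print(current_time_s())
E
```

```text
n 512 dir 74.96 ray 75.23 rect [0.1849 0.0153] 78.61
axis ((0.56373530626297, -0.018722539767622948), 0.07188502699136734)
bar (array([0.2685, 0.9633, 0.583 , 0.0669], dtype=float32), np.float64(0.0649))
foot ((0.6396852135658264, 0.2781706154346466), (0.08349821716547012, 0.05572674050927162), 0.12872327864170074)
board ((0.6404765844345093, 0.27695709466934204), (0.004912985488772392, 0.06484779715538025), 87.16309356689453)
button 704 [0.4346 0.3068 0.0449] ((0.4345819056034088, 0.31056907773017883), 0.01761212944984436)
26.7917
```

View pics/w4.png

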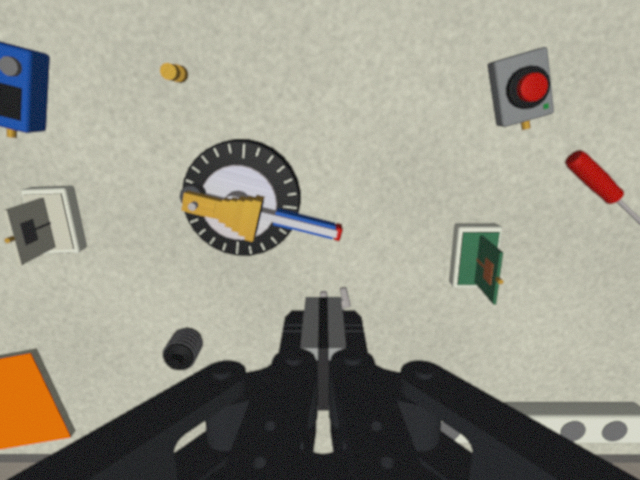

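The boom now points at about 75.2°, against 75.6° for the board's middle. That is an offset of 2–3 mm at the board, well inside 14 mm. The tip is at (338,232), the board at (485,270) and the button at (532,87). Next I'll press the button.

```bash
python3 - <<'E'
from h import *
b=[.4347,.307]; D=down(np.pi)
move_pose([*b,.11],D); movel([*b,.069],speed=.1)
for z in (.062,.060,.058,.0575,.057,.0565,.056):
    movel([*b,z],speed=.03); f=current_contact_force()[2]; print(z,round(f,2),np.round(current_position()[2],4))
    if abs(f)>9: break
hold(.2); movel([*b,.11],speed=.1)
move_pose([.53,.08,.40],D)
im,d,p,R=wsnap("w5"); boom(d,p,R); fit(im,d,p,R); print(current_time_s(),np.round(current_contact_force(),2))
E
```

```text
0.062 3.31 0.0625
0.06 2.18 0.0604
0.058 9.89 0.0589
n 509 dir 75.07 ray 75.24 rect [0.1845 0.0161] 75.95
axis ((0.5637255907058716, -0.01871488429605961), 0.07212664186954498)
bar (array([0.259 , 0.9659, 0.583 , 0.0661], dtype=float32), np.float64(0.0649))
foot ((0.6399993300437927, 0.27830612659454346), (0.08383002877235413, 0.055939167737960815), 0.3400529623031616)
board ((0.6404422521591187, 0.27797332406044006), (0.0056352317333221436, 0.0650671198964119), 89.84747314453125)
31.9833 [0.02 0.53 0.28]
```

The force rose to 9.9 N, which suggests the stop was reached. Another press is harmless while the boom is aimed, so I'll repeat it slightly deeper to be sure, then hand in.

```bash
python3 - <<'E'
from h import *
b=[.4347,.307]; D=down(np.pi)
move_pose([*b,.11],D); movel([*b,.066],speed=.1)
for z in (.060,.058,.057,.056,.055):
    movel([*b,z],speed=.03); hold(.1); f=current_contact_force()[2]; print(z,round(f,2),np.round(current_position()[2],4))
    if abs(f)>18: break
movel([*b,.11],speed=.1); move_pose([.53,.08,.40],D); hold(.3)
im,d,p,R=wsnap(); boom(d,p,R); print(current_time_s()); print(hand_in())
E
```

```text
0.06 3.07 0.0607
0.058 8.75 0.059
0.057 15.97 0.0588
0.056 24.76 0.0586
n 503 dir 75.48 ray 75.21 rect [0.0748 0.0161] 75.35
37.95
the job is handed in; nothing more can be done
None
```

The job is handed in: the boom points at the green board to within about 0.5° (2–3 mm off its middle, limit 14 mm), and after aiming I pressed the red button to its stop twice, the second time to make sure, and released it. I saw no sign of anything else moving, but I only measured the boom and the green board; the judge's result wasn't shown.

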